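# Run a mug on the banding wheel and stop it with the handle at the gauge

### The job

Check the mug on the banding wheel for true running: stroking the bare rim of the wheel head with the fingertips, bring the wheel up to speed anticlockwise (seen from above) and keep it between 14 and 20 turns a minute for 8 seconds on end, while the lip runs past the gauge's pointer. Then brake it with the fingertips to one smooth stop with the mug's handle right under the pointer rod, without letting it halt anywhere else or turn back, and take the hand away. Stroke with a light hand, no more than about 30 N on the wheel, do not touch the mug or the gauge, and leave everything else on the table where it is.

Things in the scene. Friction and masses are not known exactly. Their poses are not given: they have to be found in the camera images.
- wheel_base: Foot and column of the banding wheel, fixed, foot 170 mm across. Origin on the wheel's axis at table level, z up; the gauge stands 215 mm along its x. Nominal: head 6.0 kg on a free ball bearing, inertia 0.06 kg m2 with the mug (true value within 35 percent), drag 0.004 N m per rad/s plus 0.005 N m dry friction: left alone at 17 turns a minute it loses about 0.2 rad/s each second.
- head_top (a point): Centre of the top face of the wheel head, on the axis, 110 mm above the table. The head is a flat disc of bare metal, 280 mm in diameter, 14 mm thick at the rim. Mug and handle keep within 82 mm of the axis, so the ring of the top face from 82 to 140 mm is bare. A fingertip pressed on it grips with a friction coefficient of 0.5 or more.
- head (a joint): Angle of the wheel head about its upright axis, rad, unlimited, counting on through the turns, growing anticlockwise seen from above; about 0 at the start and not tied to the mug's handle. 14 to 20 turns a minute are 1.47 to 2.09 rad/s. Where the handle stands is told by the mug, not by this angle.
- mug: Biscuit-fired mug, 0.35 kg, standing loose on the middle of the wheel head and turning with it: 86 mm across, lip 95 mm above the head, one loop handle along its x axis. Origin at the centre of its underside, on the wheel's axis.
- handle_back (a point): Outermost point of the mug's handle, 81.5 mm from the axis, 38 mm above the head. The handle's top is 62 mm above the head.
- gauge: Throwing gauge standing loose beyond the wheel: steel foot 90 mm across and 22 mm high, upright rod 10 mm thick and 250 mm tall, brass clamp, and a level pointer rod 6 mm thick, 204 mm above the table, reaching from the clamp over the wheel's rim to 48 mm from its axis, level with the mug's lip. Origin under the foot's centre; it points along its -x.
- pointer_tip (a point): Tip of the gauge's pointer rod, 48 mm from the wheel's axis, 204 mm above the table.
- under_pointer (a point): Point straight under the pointer rod where handle_back is when the handle is right under the rod; 81.5 mm from the axis, 148 mm above the table.
- bowl: Small biscuit-fired bowl beside the wheel, 104 mm across, 45 mm high, origin under its centre. Bystander.
- loop_tool: Loop trimming tool lying beside the wheel, about 170 mm long, 13 mm thick, wooden handle along its x. Bystander.
- rib: Flat wooden rib with round ends, 127 x 42 x 7 mm, lying to the right of the wheel. Bystander.
- jar: White screw-lid jar, 72 mm across, 100 mm high. Bystander.
- beaker: White handleless cup, 74 mm across, 100 mm high. Bystander.
- brush: Brush lying on the table, along its x axis. Bystander.
- figure: Clay dog on a wooden board 160 x 110 mm, 145 mm high in all. Bystander.
Not all that is in view belongs to the job. What is shaped like the gauge but red is not meant.

How it is judged (in metres and radians):
On the way:
1. the wheel turns anticlockwise at 14 to 20 turns a minute for 8 s on end (with a little grace) (velocity of joint head between 1.43 and 2.13 rad/s), for 7.5 s.
At the end, for the whole second after the job is handed in: The wheel is at rest (under 0.04 rad/s) with the outermost point of the mug's handle within 15 mm, sideways, of the place right under the pointer rod (about 0.18 rad), and the gauge stands upright (horizontal distance between handle_back and under_pointer below 0.015 m and velocity of joint head between -0.04 and 0.04 rad/s and angle between gauge's own z axis and vertical below 0.05 rad); the robot touches nothing.
It fails at once if once it has made its run (some 10 rad), the wheel halts (slower than 0.1 rad/s) or turns back with the handle not under the pointer rod (value of joint head above 10 rad and velocity of joint head below 0.1 rad/s and horizontal distance between handle_back and under_pointer above 0.015 m).
It fails at once if the wheel is banged or pressed hard (over 50 N) (contact force between any of the arm, the fingers and wheel_base above 50 N).
It fails at once if the mug is touched, slides more than 12 mm off the middle, or tips (contact force between any of the arm, the fingers and mug above 2 N or horizontal distance between mug and head_top above 0.012 m or angle between mug's own z axis and vertical above 0.15 rad).
It fails at once if the gauge is touched or shifted (contact force between any of the arm, the fingers and gauge above 2 N or distance of gauge from where it was at the start of the episode above 0.008 m).
It fails at once if something else on the table is moved more than 25 mm (distance of any of bowl, loop_tool, rib, jar, beaker, brush, figure from where it was at the start of the episode above 0.025 m).
It also fails if it takes over 54 s, if anything falls off the work surface, if the arm or the gripper's body presses on something with over 40 N, if the wrist force passes 120 N, or if a joint passes its speed limit or range.

### The arm

A 6-joint arm with a two-finger parallel gripper is mounted at the origin on the work surface. World frame = base frame: x ahead of the robot, y to its left, z up, the work surface at z = 0. Lengths are in mm, angles in rad, forces in N, time in s.
With the tool pointing down it reaches from about 300 to 825 mm from the base axis. Payload 5.4 kg.
Tool frame: the origin (TCP) lies on the centre line of the jaws, within the pads' length; the fingertips stand 22 mm ahead of it and the grasp point (between the pads) lies 3 mm ahead of it (env.finger_overhang is the distance from the TCP to the fingertips, in mm); z points along the fingers, y is the direction in which the jaws open and shut (so a half turn about z gives the same grasp; the last joint's range is limited). The gripper opens to 92 mm and grips with 3 to 60 N. Pads are 20 mm wide; open, the fingers measure 128 mm over their backs; the gripper's body (75 mm by 189 mm) begins 69 mm behind the grasp point.
Start: joints at [1.01, 0.158, 1.597, -0, 1.386, -0.21], TCP at [197.607, 539.961, 236.601] pointing down, gripper open.
Joint ranges: [-2.91, 2.91], [-0.94, 2.29], [0.18, 2.7], [-1.29, 4.43], [0.17, 2.64], [-3, 3]. Speed limits (rad/s): [2.57, 2.57, 3.14, 3.14, 3.14, 3.14].

### API

Orientations are given as a unit quaternion [x, y, z, w].
In Python, from station import env gives the robot as it stands.
- The arm moves only by the shell command python3 -m jog 'ROWS' [OPENING]. ROWS is JSON, a list of rows, each an object of numbers: "dx", "dy", "dz": the shift along the tool's x, y, z in units of 30 mm (1.0 is 30 mm); "yaw": the turn about the tool's z in units of 8 degrees (1.0 is 8 degrees). A call has 1 to 8 rows; each row shifts and turns the commanded pose from where the row before left it, along the tool's axes as they then stand; what a row does not reach is not made up. A row lasts 1/10 s, in which the tool goes at most 50 mm and 8.59 degrees, less where a joint would pass 70% of its speed; a pose out of reach is approached as far as the arm can. A call is refused whole if a number of a shift passes 1 or a number of a turn 1, either way. A call with a gripper value outside its range is refused whole. OPENING is the opening in per cent of the stroke, from 0 (shut) to 100 (fully open), set as the call begins (- or left out, the last holds). The fingers move at their own pace and stop on an object; the grip force is fixed at half the most. Time passes only in rows, so rows that do not move let the fingers close. It gives the time, the measured TCP pose, the force and the opening at its end, in the units of the state.
- env.get_state(): the state, without advancing time (a new reading comes with each control period).
- env.camera(name): name is "scene" or "top"; returns (picture, depth): 384x512x3 uint8, blue, green, red; 384x512 float32, mm along the optical axis (not along the pixel's ray), 0 where there is no reading.
- env.camera_info(name): a dict with "intrinsics" (3x3 intrinsics, pixels), "eye" and "attitude" of the camera in the world. Camera axes: x right, y down, z forward; pixel columns grow to the right and rows downward; lengths in mm; the calibration is good to about 2 mm. A picture is of the moment at which its call begins. camera_info takes no time and is no camera call.
- env.close_job(): hands the job in, once; it reports no verdict.
The state is a dict: "time": time; "joints": joint angles; "qd": joint speeds; "tau": joint torques, N m; "ee_pos": TCP position; "orientation": TCP orientation; "wrist_force": force on the tool from outside, world axes, zero at the start; "torque": the same for the moment, N m; "width": opening from 0.0 (shut) to 1.0 (fully open).
Only numpy, scipy, OpenCV 4.12 (cv2) and the standard library are available. Lean on these libraries where they do the work, as an engineer would, in place of code of your own. Each camera call takes 0.05 s, during which the arm holds its last target. There are 200 camera calls.

## Working session

There is one attempt and no reset: what is moved stays moved. The work goes in short steps, Python scripts to look and compute and a shell command to move; the robot and the scene stay as the last step left them, time stands still between calls to the robot, and variables do not carry over. Pictures are saved under pics/ and viewed, about 8 in all and at most 12, crops included, and the job is handed in when it is done.

```bash
ls; mkdir -p pics
python3 - <<'E'
from station import env
import cv2,numpy as np
s=env.get_state();print(s)
for n in("scene","top"):
    p,d=env.camera(n);cv2.imwrite(f"pics/{n}0.png",p);np.save(f"pics/{n}0d.npy",d);i=env.camera_info(n);print(n,{k:np.round(v,4).tolist() for k,v in i.items()})
E
```

```text
pics
{'time': 0.0, 'joints': array([ 1.00989095e+00,  1.59060770e-01,  1.59822438e+00,  2.81463812e-05,
        1.38616534e+00, -2.10070595e-01]), 'qd': array([-0.00099518,  0.00071983, -0.00186031,  0.00106877, -0.0001995 ,
        0.00053797]), 'tau': array([-4.84160296e-05, -3.85597372e+01, -3.22092891e+01,  6.99164509e-02,
        3.84634465e-02, -1.53300207e-04]), 'ee_pos': array([197.30045021, 539.47834689, 235.61621739]), 'orientation': array([ 1.74521622e-01,  9.84652903e-01, -8.55551251e-04, -3.62101376e-04]), 'wrist_force': array([ 0.82045322, -0.26837765, -0.38092189]), 'torque': array([-0.00817471,  0.02555735, -0.00523243]), 'width': 1.0016959711555837}
scene {'intrinsics': [[413.6643, 0.0, 252.3801], [0.0, 413.6643, 191.0295], [0.0, 0.0, 1.0]], 'eye': [1258.9535, -232.8516, 1076.6559], 'attitude': [0.7576, 0.5677, -0.1873, -0.2621]}
top {'intrinsics': [[455.4518, 0.0, 249.1355], [0.0, 455.4518, 191.974], [0.0, 0.0, 1.0]], 'eye': [174.3261, 25.3495, 1790.0135], 'attitude': [0.7074, -0.6968, 0.0841, -0.0841]}
```

View pics/scene0.png

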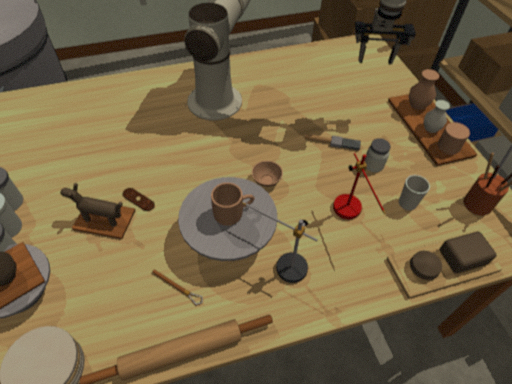

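View pics/top0.png

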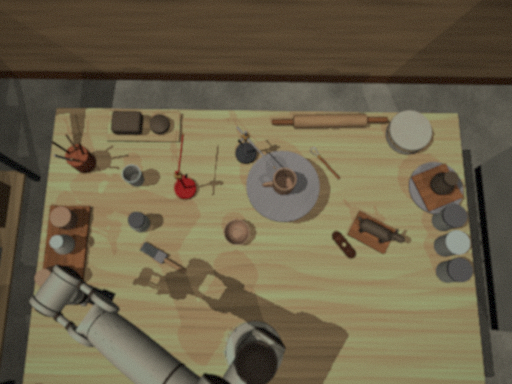

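Scene view: wheel head at (228,217), mug (230,205) with handle to the right (250,202). The real gauge is the black foot at (292,267). The red one at (348,206) is the decoy. In the top view the wheel is at (283,186), mug (285,180), gauge foot (246,152) and decoy (185,187).

```bash
cat > h.py <<'E'
import numpy as np,cv2
from scipy.spatial.transform import Rotation as R
from scipy.optimize import least_squares
from station import env
def cloud(d,i):
    K=i["intrinsics"];v,u=np.mgrid[:384,:512];r=np.stack([(u-K[0][2])/K[0][0],(v-K[1][2])/K[1][1],np.ones_like(d)],-1)
    P=(r*d[...,None])@R.from_quat(i["attitude"]).as_matrix().T+np.array(i["eye"]);P[d==0]=np.nan;return P
def circ(p):
    c,r=cv2.minEnclosingCircle(p.astype(np.float32));return c,r
E
python3 - <<'E'
from h import *
for n in("scene","top"):
    p=cv2.imread(f"pics/{n}0.png");d=np.load(f"pics/{n}0d.npy");P=cloud(d,env.camera_info(n));z=P[...,2]
    print(n,"table z",np.nanmedian(z))
    m=((z>100)&(z<120)).astype(np.uint8)
    k,l,st,c=cv2.connectedComponentsWithStats(m);
    w0={"scene":(228,240),"top":(283,205)}[n];q=P[l==l[w0[1],w0[0]]]
    print("wheel z",np.median(q[:,2]),"circ",circ(q[:,:2]),"n",len(q), "bbox",q.min(0),q.max(0))
    c=np.array(circ(q[:,:2])[0])
    rr=np.hypot(P[...,0]-c[0],P[...,1]-c[1])
    mg=(rr<90)&(z>125)&(z<215)
    for lo,hi in((120,140),(140,175),(190,215)):
        s=(rr<95)&(z>lo)&(z<hi);a=P[s];far=a[rr[s]>58]
        print(lo,"n",s.sum(),"mean",a.mean(0)[:2] if len(a) else 0,"far",len(far),far.mean(0) if len(far) else 0)
    # gauge
    f0={"scene":(292,267),"top":(246,152)}[n];b=p.max(2)<70
    k,l=cv2.connectedComponents(((b)&(z>10)&(z<35)).astype(np.uint8))[:2]
    dist=np.hypot(*(np.indices((384,512))[::-1]-np.array(f0)[:,None,None]));ok=(dist<25)&(l>0);a=P[ok];print("foot",len(a),circ(a[:,:2]),np.median(a[:,2]))
    tall=(rr>40)&(rr<330)&(z>150)&(dist<70);a=P[tall];print("tall");print(np.round(a[np.argsort(a[:,2])][::max(1,len(a)//25)]).tolist())
p=cv2.imread("pics/scene0.png");t=cv2.imread("pics/top0.png")
cv2.imwrite("pics/c0.png",np.hstack([cv2.resize(p[150:300,170:330],(400,375)),cv2.resize(t[110:240,225:365],(400,375))]))
E
```

```text
scene table z -1.1708867500321958
wheel z 109.06793192201269 circ ((612.305419921875, -97.09178161621094), 141.903076171875) n 5143 bbox [ 470.82524217 -237.95170206  100.09284231] [752.0624751   41.01076154 119.74623252]
120 n 216 mean [613.65672947 -92.7445051 ] far 13 [605.42112517 -34.18185927 135.40597709]
140 n 473 mean [613.57724284 -91.85159932] far 38 [605.95554875 -29.22535385 156.32466107]
190 n 352 mean [620.26624763 -94.13713856] far 33 [670.68649613 -46.68767692 204.99362799]
foot 660 ((772.9427490234375, 43.419044494628906), 44.983551025390625) 21.126358375453947
tall
[[772.0, 40.0, 150.0], [773.0, 41.0, 167.0], [780.0, 36.0, 194.0], [703.0, -19.0, 201.0], [723.0, 2.0, 202.0], [702.0, -18.0, 203.0], [779.0, 53.0, 204.0], [789.0, 57.0, 204.0], [806.0, 74.0, 205.0], [798.0, 67.0, 205.0], [808.0, 79.0, 206.0], [754.0, 25.0, 206.0], [718.0, -2.0, 206.0], [781.0, 55.0, 206.0], [795.0, 60.0, 207.0], [723.0, 1.0, 207.0], [779.0, 34.0, 208.0], [781.0, 39.0, 210.0], [777.0, 32.0, 211.0], [776.0, 43.0, 213.0], [770.0, 53.0, 214.0], [777.0, 53.0, 215.0], [767.0, 38.0, 216.0], [78
[... 563 characters left out ...]
0079 207.24258515]
foot 300 ((770.8575439453125, 44.67887496948242), 43.87825012207031) 23.507074070944554
tall
[[604.0, -19.0, 151.0], [584.0, -67.0, 159.0], [583.0, -70.0, 163.0], [607.0, -30.0, 167.0], [607.0, -40.0, 171.0], [572.0, -88.0, 175.0], [575.0, -88.0, 179.0], [574.0, -113.0, 186.0], [748.0, 65.0, 194.0], [657.0, -98.0, 196.0], [762.0, 39.0, 200.0], [580.0, -75.0, 201.0], [573.0, -111.0, 203.0], [719.0, -2.0, 204.0], [756.0, 72.0, 206.0], [620.0, -61.0, 207.0], [572.0, -93.0, 208.0], [771.0, 32.0, 208.0], [794.0, 66.0, 209.0], [758.0, 43.0, 211.0], [671.0, -46.0, 212.0], [781.0, 39.0, 213.0], [792.0, 62.0, 214.0], [779.0, 36.0, 217.0], [774.0, 36.0, 221.0], [769.0, 43.0, 245.0]]
```

View pics/c0.png

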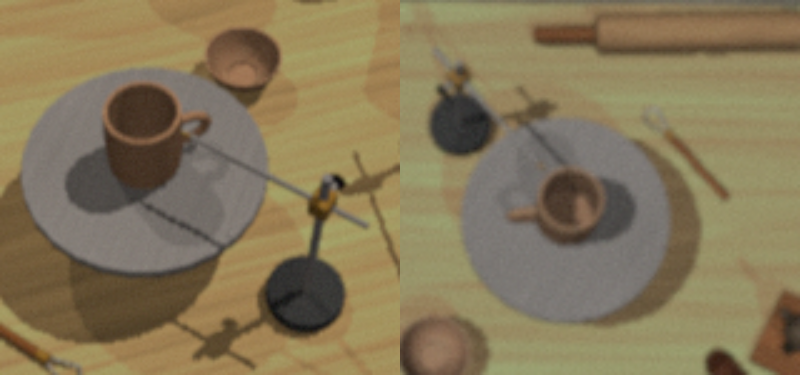

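The crop confirms it: the black-footed gauge's pointer reaches over the lip. The handle points away from the pointer, at about +y. Wheel axis ≈ (613.5,-98.5), gauge direction ≈ 0.73 rad, handle ≈ 1.69 rad. I'll stroke on the robot-facing side (angle π) at r≈118, with the jaws shut and the jaw axis tangential.

```bash
python3 -m jog '[{"yaw":-0.84},{"yaw":-0.84},{"yaw":-0.84},{"dx":-0.5,"dy":-0.95},{"dx":-0.54,"dy":-0.95},{"dx":-0.54,"dy":-0.95},{"dx":-0.54,"dy":-0.95},{"dx":-0.54,"dy":-0.95}]' 0
python3 -m jog '[{"dx":-0.54,"dy":-0.95},{"dx":-0.54,"dy":-0.95},{"dx":-0.54,"dy":-0.95},{"dx":-0.54,"dy":-0.95},{"dx":-0.54,"dy":-0.95},{"dx":-0.54,"dy":-0.95},{"dx":-0.54,"dy":-0.95},{"dx":-0.54,"dy":-0.95}]'
python3 -m jog '[{"dx":-0.54,"dy":-0.95},{"dx":-0.54,"dy":-0.95},{"dx":-0.54,"dy":-0.95},{"dx":-0.54,"dy":-0.95},{"dx":-0.54,"dy":-0.95},{"dx":-0.54,"dy":-0.95},{"dx":-0.41,"dy":-0.95},{}]'
```

```text
$[0]: bad value
$[0]: bad value
$[0]: bad value
```

```bash
python3 -m jog --help | head -20
python3 -m jog '[{"dx":0,"dy":0,"dz":0,"yaw":-0.84},{"dx":0,"dy":0,"dz":0,"yaw":-0.84},{"dx":0,"dy":0,"dz":0,"yaw":-0.84}]' 0
```

```text
time: 0.4
ee_pos: [197.4, 539.7, 236.0]
orientation: [-0.003, 1.0, -0.0, -0.0]
wrist_force: [-0.4, 0.3, 0.0]
width: 0.76invalid input: not JSON, or not a number
```

All four keys are needed in each row.

```bash
python3 -m jog '[{"dx":-0.54,"dy":-0.95,"dz":0,"yaw":0},{"dx":-0.54,"dy":-0.95,"dz":0,"yaw":0},{"dx":-0.54,"dy":-0.95,"dz":0,"yaw":0},{"dx":-0.54,"dy":-0.95,"dz":0,"yaw":0},{"dx":-0.54,"dy":-0.95,"dz":0,"yaw":0},{"dx":-0.54,"dy":-0.95,"dz":0,"yaw":0},{"dx":-0.54,"dy":-0.95,"dz":0,"yaw":0},{"dx":-0.54,"dy":-0.95,"dz":0,"yaw":0}]'
python3 -m jog '[{"dx":-0.54,"dy":-0.95,"dz":0,"yaw":0},{"dx":-0.54,"dy":-0.95,"dz":0,"yaw":0},{"dx":-0.54,"dy":-0.95,"dz":0,"yaw":0},{"dx":-0.54,"dy":-0.95,"dz":0,"yaw":0},{"dx":-0.54,"dy":-0.95,"dz":0,"yaw":0},{"dx":-0.54,"dy":-0.95,"dz":0,"yaw":0},{"dx":-0.54,"dy":-0.95,"dz":0,"yaw":0},{"dx":-0.54,"dy":-0.95,"dz":0,"yaw":0}]'
python3 -m jog '[{"dx":-0.54,"dy":-0.95,"dz":0.4,"yaw":0},{"dx":-0.54,"dy":-0.95,"dz":0.5,"yaw":0},{"dx":-0.54,"dy":-0.95,"dz":0.5,"yaw":0},{"dx":-0.37,"dy":-0.95,"dz":0.5,"yaw":0},{"dx":0,"dy":0,"dz":0,"yaw":0}]'
```

```text
time: 1.2
ee_pos: [327.6, 310.8, 236.2]
orientation: [-0.001, 1.0, -0.0, -0.0]
wrist_force: [0.6, -0.4, 0.6]
width: 0.065
time: 2.0
ee_pos: [457.5, 83.0, 236.2]
orientation: [-0.0, 1.0, 0.0, -0.0]
wrist_force: [1.0, -1.4, 0.1]
width: 0.005
time: 2.5
ee_pos: [516.4, -32.2, 176.9]
orientation: [0.001, 1.0, 0.0, -0.002]
wrist_force: [0.2, 0.6, 0.2]
width: 0.008
```

```bash
python3 -m jog '[{"dx":0,"dy":0,"dz":0.7,"yaw":0},{"dx":0,"dy":0,"dz":0.6,"yaw":0},{"dx":0,"dy":0,"dz":0.1,"yaw":0}]' | tail -4
for k in 1 2 3 4; do python3 -m jog '[{"dx":0,"dy":0,"dz":0.03,"yaw":0}]'|grep -E "pos|force"; done
```

```text
ee_pos: [515.2, -28.6, 135.5]
orientation: [-0.001, 1.0, 0.001, -0.002]
wrist_force: [0.3, 0.1, -0.0]
width: 0.007
ee_pos: [516.7, -29.1, 136.6]
wrist_force: [0.5, 0.1, -0.7]
ee_pos: [517.7, -29.5, 136.9]
wrist_force: [-0.1, -0.2, -0.5]
ee_pos: [517.8, -29.7, 136.0]
wrist_force: [-0.2, -0.1, 0.3]
ee_pos: [517.6, -29.7, 134.8]
wrist_force: [0.3, 0.7, -0.1]
```

```bash
python3 -m jog '[{"dx":0,"dy":0,"dz":0,"yaw":0}]'|grep -E "pos|force"
for k in 1 2 3 ; do python3 -m jog '[{"dx":0,"dy":0,"dz":0.04,"yaw":0}]'|grep -E "pos|force"; done
```

```text
ee_pos: [517.3, -29.7, 134.4]
wrist_force: [0.1, 0.4, 0.8]
ee_pos: [517.4, -29.8, 133.1]
wrist_force: [0.2, 0.2, -0.5]
ee_pos: [517.4, -29.7, 132.3]
wrist_force: [-3.5, 2.2, 8.8]
ee_pos: [517.7, -29.4, 132.3]
wrist_force: [-6.6, 4.4, 18.8]
```

Run:
```python
import numpy as np
def rows(a0,ds,r=118):
    a=np.r_[a0,a0+np.cumsum(ds)];x=-r*np.cos(a);y=-r*np.sin(a)
    for k in range(len(ds)): print(round(a[k+1],3),"dx",round(-(x[k+1]-x[k])/30,3),"dy",round((y[k+1]-y[k])/30,3))
rows(-.625,[.05,.1,.15,.185,.185,.185,.185]);print();rows(-.6,[.185]*6)
```

```text
-0.575 dx 0.111 dy -0.162
-0.475 dx 0.197 dy -0.34
-0.325 dx 0.23 dy -0.543
-0.14 dx 0.167 dy -0.707
0.045 dx 0.035 dy -0.726
0.23 dx -0.1 dy -0.72
0.415 dx -0.23 dy -0.689

-0.415 dx 0.353 dy -0.635
-0.23 dx 0.23 dy -0.689
-0.045 dx 0.1 dy -0.72
0.14 dx -0.035 dy -0.726
0.325 dx -0.167 dy -0.707
0.51 dx -0.295 dy -0.664
```

```bash
f() { grep -E "pos|force"|tr '\n' ' '; echo; }
python3 -m jog '[{"dx":0.11,"dy":-0.16,"dz":0,"yaw":0}]'|f
python3 -m jog '[{"dx":0.2,"dy":-0.34,"dz":0,"yaw":0}]'|f
python3 -m jog '[{"dx":0.23,"dy":-0.54,"dz":0,"yaw":0}]'|f
python3 -m jog '[{"dx":0.17,"dy":-0.71,"dz":0,"yaw":0}]'|f
python3 -m jog '[{"dx":0.035,"dy":-0.725,"dz":0,"yaw":0}]'|f
python3 -m jog '[{"dx":-0.1,"dy":-0.72,"dz":0,"yaw":0}]'|f
python3 -m jog '[{"dx":-0.23,"dy":-0.69,"dz":-0.25,"yaw":0}]'|f
python3 -m jog '[{"dx":-0.09,"dy":0.95,"dz":0,"yaw":0},{"dx":-0.09,"dy":0.95,"dz":0,"yaw":0}]'|f
python3 -m jog '[{"dx":-0.09,"dy":0.95,"dz":0,"yaw":0},{"dx":-0.09,"dy":0.95,"dz":0,"yaw":0}]'|f
cat >> h.py <<'E'
C=np.array([613.3,-98.5]);G=0.732
def handle(name="scene",save=None):
    t=env.get_state()["time"];p,d=env.camera(name);P=cloud(d,env.camera_info(name));z=P[...,2]
    if save: cv2.imwrite(save,p)
    v=P[...,:2]-C;rr=np.hypot(*np.moveaxis(v,2,0));b,g,r=[p[...,k].astype(int) for k in range(3)]
    m=(rr>55)&(rr<88)&(z>125)&(z<180)&(r-b>12)
    a=v[m];w=np.arctan2(a[:,1].sum(),a[:,0].sum()) if len(a) else np.nan
    return t,w,m.sum()
E
python3 - <<'E'
from h import *
for k in range(3): print(handle(save="pics/s1.png" if k==0 else None))
E
```

```text
ee_pos: [515.4, -33.7, 132.4] wrist_force: [-0.8, 2.8, 9.2] 
ee_pos: [509.6, -44.2, 132.4] wrist_force: [0.5, 0.4, 8.1] 
ee_pos: [502.6, -60.6, 132.4] wrist_force: [1.4, 0.3, 6.4] 
ee_pos: [497.3, -82.3, 132.4] wrist_force: [1.7, 0.2, 5.8] 
ee_pos: [496.0, -105.1, 132.4] wrist_force: [2.0, 0.6, 5.5] 
ee_pos: [499.0, -127.1, 132.4] wrist_force: [1.9, 0.7, 6.0] 
ee_pos: [504.5, -147.1, 137.8] wrist_force: [-0.1, 0.1, 0.7] 
ee_pos: [510.6, -90.0, 138.2] wrist_force: [0.1, 0.4, 0.9] 
ee_pos: [515.5, -31.3, 137.9] wrist_force: [0.8, -0.2, 0.0] 
(4.7, np.float64(-2.7958244607385985), np.int64(9))
(4.75, np.float64(-2.710897475404152), np.int64(16))
(4.8, np.float64(-2.613522966122857), np.int64(27))
```

```bash
f() { grep -E "time|pos|force"|tr '\n' ' '; echo; }
python3 -m jog '[{"dx":0.35,"dy":-0.635,"dz":0.13,"yaw":0},{"dx":0.23,"dy":-0.69,"dz":0.08,"yaw":0},{"dx":0.1,"dy":-0.72,"dz":0.05,"yaw":0}]'|f
python3 -m jog '[{"dx":-0.035,"dy":-0.725,"dz":0,"yaw":0}]'|f
python3 -m jog '[{"dx":-0.165,"dy":-0.705,"dz":0,"yaw":0}]'|f
python3 -m jog '[{"dx":-0.295,"dy":-0.665,"dz":-0.22,"yaw":0},{"dx":-0.037,"dy":0.83,"dz":0,"yaw":0},{"dx":-0.037,"dy":0.83,"dz":0,"yaw":0},{"dx":-0.037,"dy":0.83,"dz":0,"yaw":0},{"dx":-0.037,"dy":0.83,"dz":0,"yaw":0},{"dx":-0.037,"dy":0.83,"dz":0,"yaw":0}]'|f
python3 -c "from h import *;print(handle());print(handle())"
python3 -m jog '[{"dx":0.35,"dy":-0.635,"dz":0.09,"yaw":0},{"dx":0.23,"dy":-0.69,"dz":0.08,"yaw":0},{"dx":0.1,"dy":-0.72,"dz":0.05,"yaw":0}]'|f
python3 -m jog '[{"dx":-0.035,"dy":-0.725,"dz":0,"yaw":0}]'|f
python3 -m jog '[{"dx":-0.165,"dy":-0.705,"dz":0,"yaw":0}]'|f
python3 -m jog '[{"dx":-0.295,"dy":-0.665,"dz":-0.22,"yaw":0},{"dx":-0.037,"dy":0.83,"dz":0,"yaw":0},{"dx":-0.037,"dy":0.83,"dz":0,"yaw":0},{"dx":-0.037,"dy":0.83,"dz":0,"yaw":0},{"dx":-0.037,"dy":0.83,"dz":0,"yaw":0},{"dx":-0.037,"dy":0.83,"dz":0,"yaw":0}]'|f
python3 -c "from h import *;print(handle());print(handle())"
```

```text
time: 5.15 ee_pos: [496.0, -95.6, 132.3] wrist_force: [0.4, 1.3, 13.3] 
time: 5.25 ee_pos: [497.3, -118.1, 132.4] wrist_force: [1.3, -0.5, 7.1] 
time: 5.35 ee_pos: [502.4, -139.5, 132.4] wrist_force: [2.8, 1.8, 6.7] 
time: 5.95 ee_pos: [515.5, -32.3, 136.7] wrist_force: [-0.2, -0.5, 0.7] 
(5.95, np.float64(-0.5418528172482507), np.int64(61))
(6.0, np.float64(-0.45562070926931747), np.int64(60))
time: 6.35 ee_pos: [495.9, -95.9, 132.3] wrist_force: [0.5, 1.3, 13.1] 
time: 6.45 ee_pos: [497.3, -118.4, 132.4] wrist_force: [2.3, 0.7, 6.4] 
time: 6.55 ee_pos: [502.4, -139.8, 132.4] wrist_force: [3.3, 0.6, 6.3] 
time: 7.15 ee_pos: [515.5, -32.7, 136.8] wrist_force: [0.5, 0.4, -0.5] 
(7.15, np.float64(1.6343275104452752), np.int64(57))
(7.2, np.float64(1.7227006165599654), np.int64(61))
```

Both strokes hold at about 1.81 rad/s with light force, so I'll continue.

```bash
f() { grep -E "time|pos|force"|tr '\n' ' '; echo; }
for k in 1 2 3 4 5 6; do
python3 -m jog '[{"dx":0.35,"dy":-0.635,"dz":0.09,"yaw":0},{"dx":0.23,"dy":-0.69,"dz":0.08,"yaw":0},{"dx":0.1,"dy":-0.72,"dz":0.05,"yaw":0},{"dx":-0.035,"dy":-0.725,"dz":0,"yaw":0},{"dx":-0.165,"dy":-0.705,"dz":0,"yaw":0}]'|f
python3 -m jog '[{"dx":-0.295,"dy":-0.665,"dz":-0.22,"yaw":0},{"dx":-0.037,"dy":0.83,"dz":0,"yaw":0},{"dx":-0.037,"dy":0.83,"dz":0,"yaw":0},{"dx":-0.037,"dy":0.83,"dz":0,"yaw":0},{"dx":-0.037,"dy":0.83,"dz":0,"yaw":0},{"dx":-0.037,"dy":0.83,"dz":0,"yaw":0}]'|f
python3 -c "from h import *;print(handle())"
done
```

```text
time: 7.75 ee_pos: [502.3, -140.0, 132.4] wrist_force: [2.3, 0.8, 7.5] 
time: 8.35 ee_pos: [515.6, -32.9, 136.8] wrist_force: [1.4, -0.7, -0.0] 
(8.35, np.float64(-2.410548116153107), np.int64(58))
time: 8.9 ee_pos: [502.3, -139.8, 132.4] wrist_force: [2.5, 1.6, 5.9] 
time: 9.5 ee_pos: [515.6, -32.6, 136.8] wrist_force: [0.5, 0.6, -0.7] 
(9.5, np.float64(-0.33949610029055133), np.int64(61))
time: 10.05 ee_pos: [502.2, -139.5, 132.3] wrist_force: [2.2, 1.4, 6.9] 
time: 10.65 ee_pos: [515.6, -32.4, 136.8] wrist_force: [0.1, -0.1, 0.1] 
(10.65, np.float64(1.7665478752894723), np.int64(61))
time: 11.2 ee_pos: [502.2, -139.3, 132.4] wrist_force: [2.5, 0.1, 5.9] 
time: 11.8 ee_pos: [515.6, -32.2, 136.8] wrist_force: [-0.6, 0.3, 0.7] 
(11.8, np.float64(-2.363612712504696), np.int64(66))
time: 12.35 ee_pos: [502.1, -139.1, 132.4] wrist_force: [2.1, 1.0, 5.8] 
time: 12.95 ee_pos: [515.6, -32.0, 136.8] wrist_force: [0.1, -0.0, -0.4] 
(12.95, np.float64(-0.28642875273779567), np.int64(55))
time: 13.5 ee_pos: [502.1, -138.8, 132.4] wrist_force: [2.2, 0.6, 7.4] 
time: 14.1 ee_pos: [515.6, -31.7, 136.8] wrist_force: [0.4, -0.1, 0.5] 
(14.1, np.float64(1.823761111493977), np.int64(59))
```

The 8 s run is done: ~1.8 rad/s from t≈4 to 14. One more keep-up stroke now, then a braking stroke timed to end about 1.6 rad before the pointer at ~0.9 rad/s.

```bash
f() { grep -E "time|pos|force"|tr '\n' ' '; echo; }
python3 -m jog '[{"dx":0.35,"dy":-0.635,"dz":0.09,"yaw":0},{"dx":0.23,"dy":-0.69,"dz":0.08,"yaw":0},{"dx":0.1,"dy":-0.72,"dz":0.05,"yaw":0},{"dx":-0.035,"dy":-0.725,"dz":0,"yaw":0},{"dx":-0.165,"dy":-0.705,"dz":0,"yaw":0}]'|f
python3 -m jog '[{"dx":-0.295,"dy":-0.665,"dz":-0.22,"yaw":0},{"dx":-0.037,"dy":0.83,"dz":0,"yaw":0},{"dx":-0.037,"dy":0.83,"dz":0,"yaw":0},{"dx":-0.037,"dy":0.83,"dz":0,"yaw":0},{"dx":-0.037,"dy":0.83,"dz":0,"yaw":0},{"dx":-0.037,"dy":0.83,"dz":0,"yaw":0}]'|f
python3 -c "from h import *;print(handle())"
python3 - <<'E'
import numpy as np
def rows(a0,ds,r=118):
    a=np.r_[a0,a0+np.cumsum(ds)];x=-r*np.cos(a);y=-r*np.sin(a)
    for k in range(len(ds)): print(round(a[k+1],3),"dx",round(-(x[k+1]-x[k])/30,3),"dy",round((y[k+1]-y[k])/30,3))
    print("ret",-(x[0]-x[-1])/30,(y[0]-y[-1])/30)
rows(-.6,[.183,.183,.165,.14,.115,.095,.09])
E
```

```text
time: 14.65 ee_pos: [502.1, -138.6, 132.4] wrist_force: [1.6, 1.2, 7.3] 
time: 15.25 ee_pos: [515.6, -31.5, 136.8] wrist_force: [0.2, -0.5, 0.2] 
(15.25, np.float64(-2.300320044535244), np.int64(67))
-0.417 dx 0.35 dy -0.628
-0.234 dx 0.23 dy -0.681
-0.069 dx 0.098 dy -0.641
0.071 dx -0.001 dy -0.55
0.186 dx -0.058 dy -0.448
0.281 dx -0.086 dy -0.363
0.371 dx -0.113 dy -0.335
ret -0.4194099533667043 3.6469475368538906
```

```bash
f() { grep -E "time|pos|force"|tr '\n' ' '; echo; }
python3 -m jog '[{"dx":0,"dy":0,"dz":0,"yaw":0},{"dx":0,"dy":0,"dz":0,"yaw":0},{"dx":0.35,"dy":-0.63,"dz":0.1,"yaw":0},{"dx":0.23,"dy":-0.68,"dz":0.08,"yaw":0}]'|f
python3 -m jog '[{"dx":0.1,"dy":-0.64,"dz":0.08,"yaw":0}]'|f
python3 -m jog '[{"dx":0,"dy":-0.55,"dz":0.02,"yaw":0}]'|f
python3 -m jog '[{"dx":-0.06,"dy":-0.45,"dz":0,"yaw":0}]'|f
python3 -m jog '[{"dx":-0.085,"dy":-0.365,"dz":0,"yaw":0}]'|f
python3 -m jog '[{"dx":-0.115,"dy":-0.335,"dz":-0.28,"yaw":0}]'|f
python3 -c "from h import *;print(handle())"
python3 -m jog '[{"dx":-0.105,"dy":0.91,"dz":0,"yaw":0},{"dx":-0.105,"dy":0.91,"dz":0,"yaw":0},{"dx":-0.105,"dy":0.91,"dz":0,"yaw":0},{"dx":-0.105,"dy":0.91,"dz":0,"yaw":0}]'|f
python3 -c "from h import *;print(handle())"
```

```text
time: 15.7 ee_pos: [498.4, -70.8, 132.3] wrist_force: [-1.0, 2.1, 10.8] 
time: 15.8 ee_pos: [496.2, -91.5, 132.3] wrist_force: [-3.3, 1.2, 25.2] 
time: 15.9 ee_pos: [497.0, -109.1, 132.3] wrist_force: [-2.0, -0.3, 17.4] 
time: 16.0 ee_pos: [499.2, -122.9, 132.3] wrist_force: [0.8, 0.6, 15.3] 
time: 16.1 ee_pos: [502.1, -133.7, 132.3] wrist_force: [1.1, 0.2, 15.3] 
time: 16.2 ee_pos: [503.1, -142.1, 137.6] wrist_force: [-0.2, -0.0, 0.2] 
(16.2, np.float64(-0.8948282907294587), np.int64(69))
time: 16.65 ee_pos: [515.1, -29.7, 136.3] wrist_force: [-0.2, -1.0, 0.9] 
(16.65, np.float64(-0.5241491807844008), np.int64(62))
```

```bash
python3 -m jog '[{"dx":0,"dy":0,"dz":0,"yaw":0},{"dx":0,"dy":0,"dz":0,"yaw":0},{"dx":0,"dy":0,"dz":0,"yaw":0},{"dx":0,"dy":0,"dz":0,"yaw":0},{"dx":0,"dy":0,"dz":0,"yaw":0}]'|grep pos
python3 -c "from h import *;print(handle())"
python3 - <<'E'
import numpy as np
def rows(a0,ds,r=118):
    a=np.r_[a0,a0+np.cumsum(ds)];x=-r*np.cos(a);y=-r*np.sin(a)
    for k in range(len(ds)): print(round(a[k+1],3),"dx",round(-(x[k+1]-x[k])/30,3),"dy",round((y[k+1]-y[k])/30,3))
rows(-.6,[.065,.065,.06,.05,.04,.025,.015,.005])
E
```

```text
ee_pos: [515.4, -30.6, 136.7]
(17.2, np.float64(-0.11209056189627946), np.int64(58))
-0.535 dx 0.137 dy -0.216
-0.47 dx 0.123 dy -0.224
-0.41 dx 0.101 dy -0.213
-0.36 dx 0.074 dy -0.182
-0.32 dx 0.052 dy -0.148
-0.295 dx 0.03 dy -0.094
-0.28 dx 0.017 dy -0.057
-0.275 dx 0.005 dy -0.019
```

```bash
python3 -m jog '[{"dx":0,"dy":0,"dz":0,"yaw":0},{"dx":0,"dy":0,"dz":0,"yaw":0},{"dx":0,"dy":0,"dz":0,"yaw":0},{"dx":0,"dy":0,"dz":0,"yaw":0},{"dx":0,"dy":0,"dz":0,"yaw":0},{"dx":0,"dy":0,"dz":0,"yaw":0}]'|grep pos
python3 -c "from h import *;print(handle(save='pics/s2.png'))"
```

```text
ee_pos: [515.5, -29.8, 136.7]
(17.85, np.float64(0.3325579225996579), np.int64(67))
```

```bash
f() { grep -E "time|pos|force"|tr '\n' ' '; echo; }
python3 -m jog '[{"dx":0.133,"dy":-0.21,"dz":0.1,"yaw":0},{"dx":0.117,"dy":-0.21,"dz":0.08,"yaw":0},{"dx":0.1,"dy":-0.213,"dz":0.07,"yaw":0},{"dx":0.083,"dy":-0.2,"dz":0.03,"yaw":0},{"dx":0.065,"dy":-0.186,"dz":0,"yaw":0}]'|f
python3 -m jog '[{"dx":0.04,"dy":-0.132,"dz":0,"yaw":0},{"dx":0.026,"dy":-0.095,"dz":0,"yaw":0},{"dx":0.012,"dy":-0.046,"dz":0,"yaw":0},{"dx":0.004,"dy":-0.015,"dz":0,"yaw":0}]'|f
python3 -m jog '[{"dx":0,"dy":0,"dz":0,"yaw":0},{"dx":0,"dy":0,"dz":0,"yaw":0},{"dx":0,"dy":0,"dz":0,"yaw":0}]'|f
python3 - <<'E'
from h import *
print(handle(),handle(),handle("top",save="pics/t3.png"),handle(save="pics/s3.png"))
p=cv2.imread("pics/s3.png");t=cv2.imread("pics/t3.png")
cv2.imwrite("pics/c3.png",np.hstack([cv2.resize(p[150:300,170:330],(400,375)),cv2.resize(t[110:240,225:365],(400,375))]))
E
```

```text
time: 18.4 ee_pos: [501.9, -61.4, 132.3] wrist_force: [-5.0, 2.6, 22.4] 
time: 18.8 ee_pos: [499.8, -70.5, 132.3] wrist_force: [-5.6, 3.0, 21.4] 
time: 19.1 ee_pos: [499.9, -70.3, 132.3] wrist_force: [-5.8, 1.2, 21.6] 
(19.1, np.float64(0.7362705056212596), np.int64(69)) (19.15, np.float64(0.7357070944920133), np.int64(69)) (19.2, np.float64(0.7723107500008599), np.int64(26)) (19.25, np.float64(0.7346084414521082), np.int64(68))
```

View pics/c3.png

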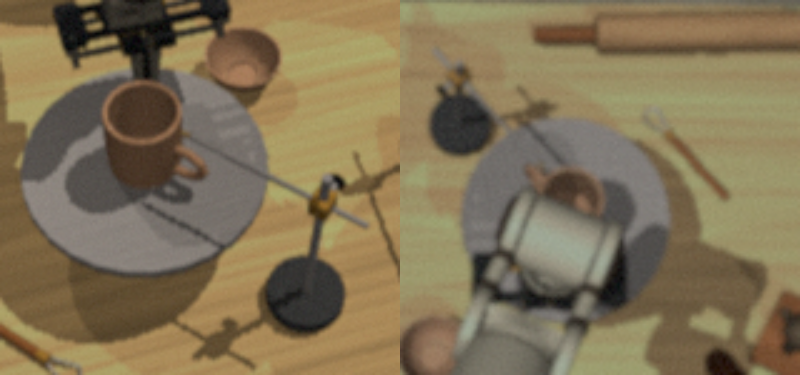

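The handle is stopped under the rod at 0.735 rad (target 0.732). Crop: handle at (190,160), beneath the pointer rod. Lifting straight off.

```bash
f() { grep -E "time|pos|force"|tr '\n' ' '; echo; }
python3 -m jog '[{"dx":0,"dy":0,"dz":-0.3,"yaw":0},{"dx":0,"dy":0,"dz":-0.7,"yaw":0},{"dx":0.3,"dy":0,"dz":-0.8,"yaw":0},{"dx":0.7,"dy":0,"dz":-0.7,"yaw":0},{"dx":0.8,"dy":0,"dz":-0.5,"yaw":0},{"dx":0.4,"dy":0,"dz":0,"yaw":0},{"dx":0,"dy":0,"dz":0,"yaw":0},{"dx":0,"dy":0,"dz":0,"yaw":0}]'|f
python3 - <<'E'
from h import *
print(handle(),handle("top",save="pics/t4.png"))
E
python3 -m jog '[{"dx":0,"dy":0,"dz":0,"yaw":0},{"dx":0,"dy":0,"dz":0,"yaw":0},{"dx":0,"dy":0,"dz":0,"yaw":0},{"dx":0,"dy":0,"dz":0,"yaw":0},{"dx":0,"dy":0,"dz":0,"yaw":0}]'|f
python3 - <<'E'
from h import *
print(handle(save="pics/s4.png"))
p=cv2.imread("pics/s4.png");d=cv2.absdiff(p,cv2.imread("pics/scene0.png"))
P=cloud(env.camera("scene")[1],env.camera_info("scene"));v,u=np.indices((384,512));ok=(np.hypot(u-292,v-267)<25)&(p.max(2)<70)&(P[...,2]>10)&(P[...,2]<35);print("foot",circ(P[ok][:,:2]))
E
```

```text
time: 20.1 ee_pos: [432.0, -69.3, 218.0] wrist_force: [1.2, 0.4, -0.1] 
(20.1, np.float64(0.7360629202174918), np.int64(70)) (20.15, np.float64(0.772556293639264), np.int64(26))
time: 20.7 ee_pos: [432.1, -69.1, 218.3] wrist_force: [0.2, 0.1, 0.9] 
(20.7, np.float64(0.7325554876153468), np.int64(71))
foot ((772.7211303710938, 43.27873992919922), 44.987789154052734)
```

View pics/s4.png

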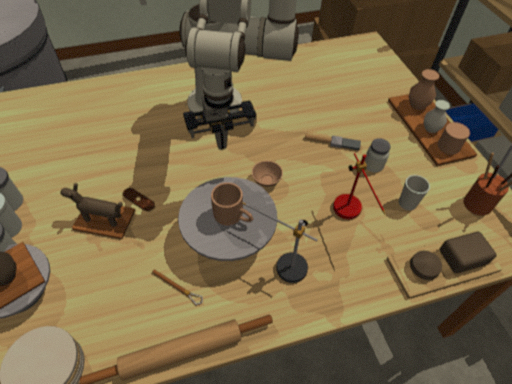

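The handle (245,213) sits under the pointer, the wheel is still, the hand is clear, and everything else is where it was.

```bash
python3 -c "from station import env;print(env.close_job())"
```

```text
the job is handed in; nothing more can be done
None
```

I brought the wheel up to speed and ran it, then stopped it with the mug's handle under the pointer rod. The job was handed in at about 21 s of the 54 s allowed.

- **Run:** Light strokes on the bare ring of the wheel head kept it at an average of about 1.8 rad/s (17 turns a minute), anticlockwise, from about 4 s to 15.5 s. I measured this from the handle's angle in camera pictures about once per stroke. The speed between pictures was not seen.
- **Force:** The readings during the strokes were 6 to 13 N. They peaked at about 25 N in the first braking stroke and about 22 N at the final stop. I read the force only at the end of each move, so brief peaks could have been missed.
- **Stop:** I braked in two steps, first to about 0.8 rad/s, then a timed stroke that slowed the wheel to rest. The handle stood at 0.733 to 0.736 rad in the scene camera, against 0.732 for the pointer. It did not move after the hand lifted away.
- **Rest of the table:** The gauge's foot was within about 0.3 mm of where it started. The final picture showed no visible change to the other things on the table, and the wrist force was near zero.
- **Disagreement:** The top camera put the handle at 0.772 rad, from only a few visible pixels. The difference is about 3 mm at the handle, inside the 15 mm allowed.

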